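# Kickstand down, hold the frame upright on the tilt rig

## Task

On the tilt rig, flip the kickstand of the leaning bicycle frame stub down past its spring's centre, so that it snaps fully down and stays there by itself. Then grip the frame by its short top tube, swing it upright without letting it go over to the other side, and finish while still gripping it there, upright and steady, so that it cannot tip. Leave the loose things on the bench where they are.

Things in the scene. Friction and masses are not known exactly. Their poses are not given: they have to be found in the camera images.
- rig: The fixed tilt rig: an aluminium base plate 200 x 320 x 12 mm (its x, y, z) with two grey bearing blocks (58 mm high, 50 mm wide) and, at its y = -50 mm, two grey rest posts with rubber pads, 157 mm high, standing 55 to 86 mm either side of the middle line. Origin: centre of the underside, on the bench. z up, y along the frame's length towards the kickstand end, x across, away from the robot. Yaw is within about 20 degrees.
- frame (a joint): Lean of the frame stub (dark steel tubes, about 0.95 kg in all, mass varies) about the rig's y axis, rad. 0 = upright; positive = leaning to the rig's -x side, towards the robot. It turns freely between stops at +0.30 and -0.30 (the rest posts), starts leaning on the +0.30 stop, and falls to one side or the other if it is let go near upright (its balance point lies between about +0.05 and +0.13).
- tilt_axis (a point): The point of the lean axis right below top_mid: 35 mm above the bench, on the rig's middle line, at the rig's y = -90 mm. Its axes turn with the frame (equal to the rig's at lean 0).
- top_mid (a point): The middle of the short round top tube at the top of the frame, 235 mm from the lean axis (270 mm above the bench when upright). Its axes turn with the frame; its y is along the tube.
- top_tube: That top tube: dark steel, round, 25 mm in diameter, 120 mm long along its own y; origin at its middle (= top_mid). The frame's upright tube, 28 mm in diameter, joins it from below 40 mm from the middle on the +y side, so the middle and the -y half are free to grip from above, one finger on each side (x). It may turn between the fingers as the frame swings.
- kickstand (a joint): Angle of the kickstand about its pivot, rad. 0 = stowed, the leg pointing along the frame's +y (level); 1.57 = fully down, the leg pointing along the frame's -z. An over-centre spring drives it to the nearer end: centre at about 0.6 to 0.75; holding up takes about 3 N at the leg's end. It is stopped at 0 and 1.57.
- kick_pivot (a point): The kickstand's pivot point, in the middle plane of the leg, fixed to the frame: 55 mm to +x, 130 mm to +y and 115 mm above the lean axis in the upright frame (rig y = +130 mm). Its axes turn with the frame: y is the stowed leg's direction, -z the direction of the leg when down, x the pivot's axis.
- leg: The kickstand's leg: an aluminium rod 14 mm in diameter that starts at the pivot, with a black rubber foot 24 mm in diameter from 98 to 122 mm from the pivot. Origin at the pivot; its own y runs along the leg to the foot. A thin spring strut joins the inner side of the leg 30 mm from the pivot. Nothing of the frame lies above or beyond the rest of the leg.
- spare_kickstand: Bystander: a spare kickstand lying loose on the bench, about 135 x 26 mm. Leave it.
- spare_hub: Bystander: a spare aluminium wheel hub standing on end, 54 mm in diameter, 56 mm high. Leave it.
- wrench: Bystander: a 170 mm steel wrench lying loose. Leave it.
- oil_bottle: Bystander: a white oil bottle, 56 mm in diameter, 140 mm high. Leave it.
- steel_block: Bystander: a milled steel block 70 x 50 x 30 mm. Leave it.
- parts_bin: Bystander: an open blue plastic bin 110 x 150 x 60 mm. Leave it.

How it is judged (in metres and radians):
On the way, in this order (a step that is already met when the one before it is completed fails the run):
1. the kickstand is fully down (value of joint kickstand above 1.45 rad), for 0.3 s.
2. the frame is gripped by its top tube and upright (value of joint frame between -0.06 and 0.06 rad and contact force between the fingers and top_tube above 2 N and distance between the grasp point and top_mid below 0.07 m and value of joint kickstand above 1.45 rad), for 0.3 s.
At the end, for the whole second after the job is handed in: Kickstand down by itself (joint above 1.45 rad, robot not touching the leg); frame upright within 0.06 rad (3.5 degrees), still, and gripped by the top tube (over 2 N, grasp within 70 mm of the middle of the tube) through the second after the program ends (all of step 2 and velocity of joint frame between -0.1 and 0.1 rad/s and contact force between each of the arm, the fingers and leg below 0.3 N); the arm keeps its last pose, push and grip.
It fails at once if a loose bystander is moved by more than 30 mm (distance of any of spare_kickstand, spare_hub, wrench, oil_bottle, steel_block, parts_bin from where it was at the start of the episode above 0.03 m).
It fails at once if the frame goes over to the other side (value of joint frame below -0.2 rad).
It also fails if it takes over 53 s, if anything falls off the work surface, if the arm or the gripper's body presses on something with over 40 N, if the wrist force passes 120 N, or if a joint passes its speed limit or range.

## Robot

A 6-joint arm with a two-finger parallel gripper is mounted at the origin on the work surface. World frame = base frame: x ahead of the robot, y to its left, z up, the work surface at z = 0. Lengths are in mm, angles in rad, forces in N, time in s.
With the tool pointing down it reaches from about 350 to 975 mm from the base axis. Payload 4.9 kg.
Tool frame: the origin (TCP) lies midway between the tips of the shut fingers; the grasp point (between the pads) lies 19 mm behind it (arm.grip_point_offset is the z of the grasp point in the tool frame, in mm); z points along the fingers, y is the direction in which the jaws open and shut (so a half turn about z gives the same grasp; the last joint's range is limited). The gripper opens to 85 mm and grips with 20 to 120 N. Pads are 22 mm wide; open, the fingers measure 114 mm over their backs; the gripper's body (76 mm by 85 mm) begins 54 mm behind the grasp point. The pads swing forward as they close: fully open they stand 13 mm farther back than shut.
Start: joints at [-1.464, 0.053, 1.613, -0, 1.476, -0.119], TCP at [139.925, -609.116, 231.304] pointing down, gripper open.
Joint ranges: [-3.01, 3.01], [-1.01, 2.22], [0.06, 2.58], [-1.02, 4.17], [0.09, 2.62], [-3.14, 3.14]. Speed limits (rad/s): [2.57, 2.57, 3.14, 3.14, 3.14, 3.14].

## Interface

Orientations are given as a rotation vector (axis times angle).
In Python, from workcell import arm, capture, ticket gives the robot as it stands.
- The arm moves only by the tool jog_arm, never from a script. Its argument "increments" is a list of rows, each an object of numbers: "x", "y", "z": the shift along the tool's x, y, z in units of 3 cm (1.0 is 3 cm); "wx", "wy", "wz": the turn, a rotation vector about the tool's x, y, z in units of 5 degrees (1.0 is 5 degrees). In form: [{"x": .., "y": .., "z": .., "wx": .., "wy": .., "wz": ..}, ...]. A call has 1 to 20 rows; each row shifts and turns the commanded pose from where the row before left it, along the tool's axes as they then stand; what a row does not reach is not made up. A row lasts 1/12 s, in which the tool goes at most 41.7 mm and 7.16 degrees, less where a joint would pass 70% of its speed; a pose out of reach is approached as far as the arm can. A call with a number of a shift or a turn outside -1 to 1 is refused whole. A call with a gripper value outside its range is refused whole. "fingers" is the closure, from -1 (fully open) to 1 (shut), set as the call begins (left out, the last holds). The fingers move at their own pace and stop on an object; "force" is the grip in N (left out, the last holds). Time passes only in rows, so rows that do not move let the fingers close. It gives the time, the measured TCP pose, the force and the opening at its end, in the units of the state.
- arm.sense(): the state, without advancing time (a new reading comes with each control period).
- capture(name): name is "side" or "top"; returns a dict with "img" (400x640x3 uint8, red, green, blue), "intrinsics" (3x3 intrinsics, pixels), "extrinsics" (4x4, takes a point from camera to world coordinates). Camera axes: x right, y down, z forward; pixel columns grow to the right and rows downward; lengths in mm; the calibration is good to about 2 mm. A picture is of the moment at which its call begins. There is no depth.
- ticket.finish_job(): hands the job in, once; it reports no verdict.
The state is a dict: "time": time; "joints": joint angles; "joint_vel": joint speeds; "joint_efforts": joint torques, N m; "ee_pos": TCP position; "tcp_rot": TCP orientation; "force": force on the tool from outside, world axes, zero at the start; "torque": the same for the moment, N m; "gripper_width": finger opening in mm.
Only numpy, scipy, OpenCV 4.12 (cv2) and the standard library are available. Lean on these libraries where they do the work, as an engineer would, in place of code of your own. Each camera call takes 0.05 s, during which the arm holds its last target.

## Working session

There is one attempt and no reset: what is moved stays moved. The work goes in short steps, Python scripts to look and compute and a tool call to move; the robot and the scene stay as the last step left them, time stands still between calls to the robot, and variables do not carry over. Pictures are saved under pics/ and viewed, and the job is handed in when it is done.

Besides the shell and the picture viewer there is one more tool, called as a command line: name --argument value ..., lists and objects as JSON in quotes. jog_arm: Moves the arm, as the interface text tells. Its arguments: {"type":"object","properties":{"increments":{"type":"array"},"fingers":{"type":"number"},"force":{"type":"number"}},"required":["increments"]}

```bash
mkdir -p pics; ls; python3 - <<'E'
from workcell import arm, capture, ticket
import cv2,numpy as np
np.set_printoptions(precision=4,suppress=True)
for n in ("side","top"):
    c=capture(n); cv2.imwrite(f"pics/{n}0.png",c["img"][:,:,::-1]); print(n,c["intrinsics"],c["extrinsics"])
    np.savez(f"{n}0.npz",**c)
print(arm.sense(), arm.grip_point_offset)
E
```

```text
pics
side [[511.1256   0.     319.4989]
 [  0.     511.1256 197.2906]
 [  0.       0.       1.    ]] [[   0.827    -0.423     0.3704  -25.4036]
 [  -0.5622   -0.6264    0.5399 -856.0328]
 [   0.0037   -0.6547   -0.7559 1413.6757]
 [   0.        0.        0.        1.    ]]
top [[419.7061   0.     317.3082]
 [  0.     419.7061 191.3087]
 [  0.       0.       1.    ]] [[   0.0224   -0.9822    0.1863  384.549 ]
 [  -0.9995   -0.0266   -0.0196   23.0461]
 [   0.0242   -0.1857   -0.9823 1210.426 ]
 [   0.        0.        0.        1.    ]]
{'time': 0.1, 'joints': array([-1.464 ,  0.0533,  1.6141, -0.    ,  1.476 , -0.119 ]), 'joint_vel': array([ 0.0006, -0.0017, -0.0033, -0.0016,  0.0011, -0.0004]), 'joint_efforts': array([ -0.0021, -39.4908, -37.1366,  -0.0001,   0.004 ,   0.    ]), 'ee_pos': array([ 139.8783, -608.577 ,  230.2007]), 'tcp_rot': array([-3.1198, -0.3538,  0.    ]), 'force': array([ 0.2104,  0.2775, -0.3663]), 'torque': array([-0.0324, -0.0044, -0.0628]), 'gripper_width': 85.11506954317137} -18.700000000000003
```

View pics/side0.png

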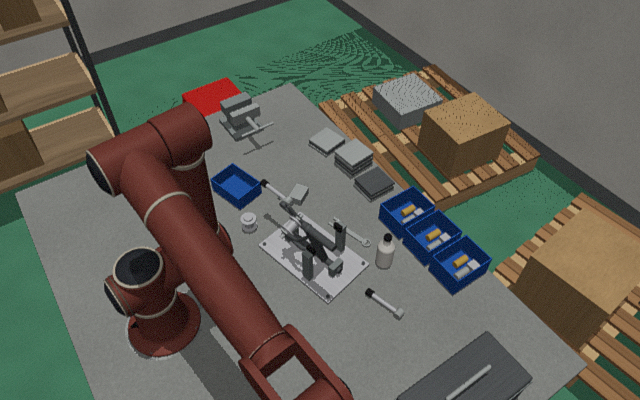

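View pics/top0.png

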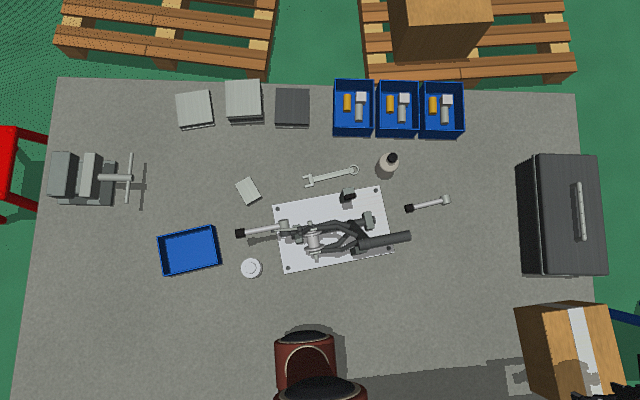

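```bash
python3 - <<'E'
import cv2
a=cv2.imread("pics/top0.png")[170:290,220:420]; cv2.imwrite("pics/topz.png",cv2.resize(a,None,fx=4,fy=4,interpolation=2))
a=cv2.imread("pics/side0.png")[165:315,235:435]; cv2.imwrite("pics/sidez.png",cv2.resize(a,None,fx=4,fy=4,interpolation=2))
E
```

```text
(no output)
```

View pics/topz.png

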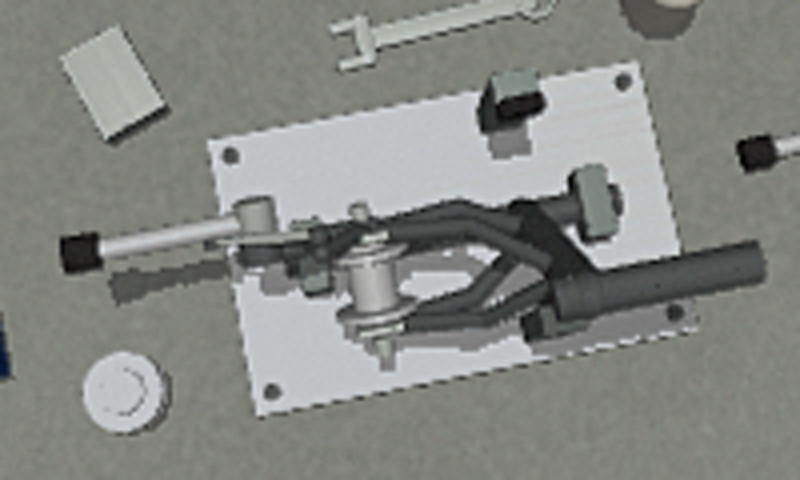

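View pics/sidez.png

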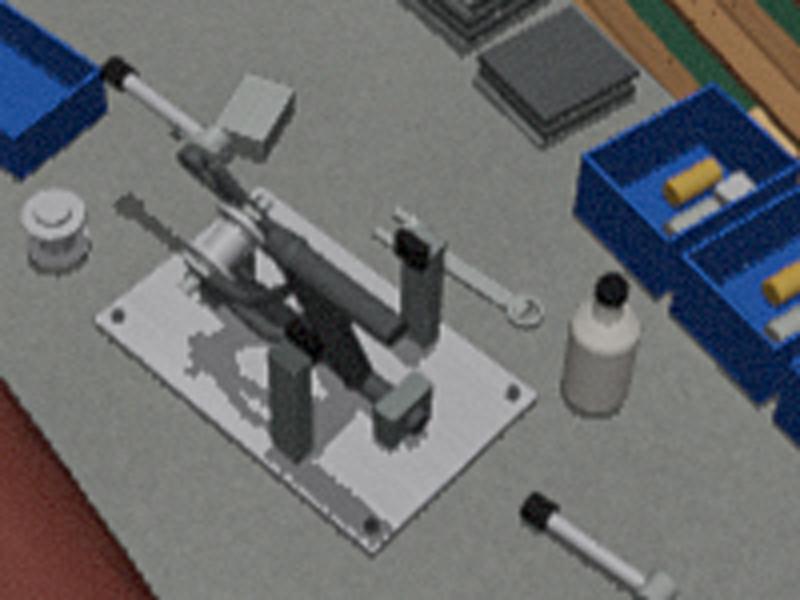

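```bash
cat > h.py <<'E'
import numpy as np, cv2
from scipy.spatial.transform import Rotation as R
from scipy.optimize import least_squares
np.set_printoptions(precision=4,suppress=True)
cam={n:dict(np.load(f"{n}0.npz")) for n in ("side","top")}
def proj(n,P):
    c=cam[n]; T=np.linalg.inv(c["extrinsics"]); q=np.atleast_2d(P)@T[:3,:3].T+T[:3,3]
    u=q@c["intrinsics"].T; return u[:,:2]/u[:,2:]
def rigT(p):
    return R.from_euler('z',p[2]).as_matrix(), np.array([p[0],p[1],0])
def rig2w(p,P):
    A,t=rigT(p); return np.atleast_2d(P)@A.T+t
def frame(P,lean):  # P in frame coords (origin on lean axis, y=rig y) -> rig coords
    # positive lean: to -x  => rotation about y by -lean
    return np.atleast_2d(P)@R.from_euler('y',-lean).as_matrix().T+[0,0,35]
E
cat > fit.py <<'E'
from h import *
C=np.array([[100,160,12],[100,-160,12],[-100,-160,12],[-100,160,12]])
zt=np.array([[207,140],[638,60],[697,330],[257,417]])/4+[220,170]-.375
zs=np.array([[262,187],[537,393],[373,553],[97,318]])/4+[235,165]-.375
f=lambda p:np.r_[(proj("top",rig2w(p,C))-zt).ravel(),(proj("side",rig2w(p,C))-zs).ravel()]
s=least_squares(f,[450,0,0.1]); p=s.x; print(p,s.fun.reshape(-1,2))
np.save("rig.npy",p)
TM=[0,-90,235];KP=[55,130,115]; foot=[55,130+122,115]
for nm,q in (("topmid",TM),("tube-y",[0,-150,235]),("tube+y",[0,-30,235]),("kp",KP),("foot",foot)):
    w=rig2w(p,frame(q,.3)); print(nm,w,(proj("top",w)-[220,170])*4,(proj("side",w)-[235,165])*4)
print("upright",rig2w(p,frame(TM,0)))
E
python3 fit.py
```

```text
[505.3559 -46.5955   0.214 ] [[-0.1362  0.02  ]
 [ 0.1341 -0.1514]
 [ 0.6236  0.095 ]
 [-0.4258  0.212 ]
 [ 0.0803 -0.5701]
 [ 0.7223  0.2858]
 [ 0.0136 -0.2317]
 [-0.7408 -0.0466]]
topmid [[ 456.6021 -149.2892  259.5041]] [[655.5333 280.168 ]] [[333.7581 284.793 ]]
tube-y [[ 469.342  -207.921   259.5041]] [[758.1307 260.176 ]] [[396.9508 333.3636]]
tube+y [[443.8622 -90.6573 259.5041]] [[552.1729 300.3088]] [[272.8981 238.0154]]
kp [[495.8882  84.3808 161.1173]] [[254.6282 219.3286]] [[211.1552 142.1431]]
foot [[469.9836 203.5989 161.1173]] [[ 60.9984 256.1049]] [[109.0087  65.19  ]]
upright [[ 524.4658 -134.5433  270.    ]]
```

```bash
cat >> h.py <<'E'
def st():
    from workcell import arm
    s=arm.sense(); return s
def delta(target, s=None):
    s=s or st(); A=R.from_rotvec(s["tcp_rot"]).as_matrix()
    return A.T@(np.array(target)-s["ee_pos"])/30, A
E
python3 - <<'E'
from h import *
p=np.load("rig.npy")
d,A=delta([0,0,0]); print(A)
rx=np.array([np.cos(p[2]),np.sin(p[2]),0]); ry=np.array([-rx[1],rx[0],0])
want=np.c_[-ry if A[:,0]@ry<0 else ry, 0*rx, [0,0,-1]]; 
want[:,1]=np.cross(want[:,2],want[:,0]); print(want)
print(R.from_matrix(A.T@want).as_rotvec(degrees=True)/5)
want2=want.copy();want2[:,:2]*=-1;print(R.from_matrix(A.T@want2).as_rotvec(degrees=True)/5)
for r in (60,70,85): print(r,rig2w(p,frame([55,130+r,115+7],.3)))
for n,u in(("bin",(220,265)),("bin",(160,235)),("bintop",(218,227)),("hub",(252,265))):
    c=cam["top"];ray=c["extrinsics"][:3,:3]@np.linalg.inv(c["intrinsics"])@[*u,1];o=c["extrinsics"][:3,3]
    print(n,o+ray*(60-o[2])/ray[2])
E
```

```text
[[ 0.9746  0.2239 -0.0002]
 [ 0.2239 -0.9746  0.0018]
 [ 0.0002 -0.0018 -1.    ]]
[[-0.2123  0.9772  0.    ]
 [ 0.9772  0.2123  0.    ]
 [ 0.      0.     -1.    ]]
[ -0.0146  -0.018  -17.8639]
[-0.018   0.0147 18.1361]
60 [[481.1268 142.5734 167.8047]]
70 [[479.0034 152.3454 167.8047]]
85 [[475.8185 167.0034 167.8047]]
bin [394.2433 256.8957  60.    ]
bin [470.5996 423.957   60.    ]
bintop [496.2015 269.0001  60.    ]
hub [396.1937 171.262   60.    ]
```

jog_arm --increments '[{"z": -0.3, "wz": -1}, {"z": -0.3, "wz": -1}, {"z": -0.3, "wz": -1}, {"z": -0.3, "wz": -1}, {"z": -0.3, "wz": -1}, {"z": -0.3, "wz": -1}, {"z": -0.3, "wz": -1}, {"z": -0.3, "wz": -1}, {"z": -0.3, "wz": -1}, {"z": -0.3, "wz": -1}, {"z": -0.3, "wz": -1}, {"z": -0.3, "wz": -1}, {"z": -0.3, "wz": -1}, {"z": -0.3, "wz": -1}, {"z": -0.3, "wz": -1}, {"z": -0.3, "wz": -1}, {"z": -0.3, "wz": -1}, {"z": -0.3, "wz": -0.86}]' --fingers 1

```text
invalid input at $.increments[0]: expected keys x, y, z, wx, wy, wz
```

```bash
python3 - <<'E'
from h import *
s=st();print(s)
for t in ([540,-300,380],[474,172,380]): 
  d,A=delta(t); print(d)
print(A)
E
```

```text
{'time': 0.1, 'joints': array([-1.464 ,  0.0533,  1.6141, -0.    ,  1.476 , -0.119 ]), 'joint_vel': array([ 0.0006, -0.0017, -0.0033, -0.0016,  0.0011, -0.0004]), 'joint_efforts': array([ -0.0021, -39.4908, -37.1366,  -0.0001,   0.004 ,   0.    ]), 'ee_pos': array([ 139.8783, -608.577 ,  230.2007]), 'tcp_rot': array([-3.1198, -0.3538,  0.    ]), 'force': array([ 0.2104,  0.2775, -0.3663]), 'torque': array([-0.0324, -0.0044, -0.0628]), 'gripper_width': 85.11506954317137}
[15.3029 -7.0472 -4.9775]
[ 16.6818 -22.8736  -4.9486]
[[ 0.9746  0.2239 -0.0002]
 [ 0.2239 -0.9746  0.0018]
 [ 0.0002 -0.0018 -1.    ]]
```

All six keys are required.

jog_arm --increments '[{"x": 0, "y": 0, "z": -0.3, "wx": 0, "wy": 0, "wz": -1}, {"x": 0, "y": 0, "z": -0.3, "wx": 0, "wy": 0, "wz": -1}, {"x": 0, "y": 0, "z": -0.3, "wx": 0, "wy": 0, "wz": -1}, {"x": 0, "y": 0, "z": -0.3, "wx": 0, "wy": 0, "wz": -1}, {"x": 0, "y": 0, "z": -0.3, "wx": 0, "wy": 0, "wz": -1}, {"x": 0, "y": 0, "z": -0.3, "wx": 0, "wy": 0, "wz": -1}, {"x": 0, "y": 0, "z": -0.3, "wx": 0, "wy": 0, "wz": -1}, {"x": 0, "y": 0, "z": -0.3, "wx": 0, "wy": 0, "wz": -1}, {"x": 0, "y": 0, "z": -0.3, "wx": 0, "wy": 0, "wz": -1}, {"x": 0, "y": 0, "z": -0.3, "wx": 0, "wy": 0, "wz": -1}, {"x": 0, "y": 0, "z": -0.3, "wx": 0, "wy": 0, "wz": -1}, {"x": 0, "y": 0, "z": -0.3, "wx": 0, "wy": 0, "wz": -1}, {"x": 0, "y": 0, "z": -0.3, "wx": 0, "wy": 0, "wz": -1}, {"x": 0, "y": 0, "z": -0.3, "wx": 0, "wy": 0, "wz": -1}, {"x": 0, "y": 0, "z": -0.3, "wx": 0, "wy": 0, "wz": -1}, {"x": 0, "y": 0, "z": -0.3, "wx": 0, "wy": 0, "wz": -1}, {"x": 0, "y": 0, "z": -0.3, "wx": 0, "wy": 0, "wz": -1}, {"x": 0, "y": 0, "z": 0, "wx": 0, "wy": 0, "wz": -0.86}]' --fingers 1

```text
time: 1.6
ee_pos: [140.0, -609.5, 386.2]
tcp_rot: [1.966, 2.448, -0.003]
force: [-0.1, -0.1, 0.7]
gripper_width: 0.1
```

```bash
python3 - <<'E'
from h import *
s=st();print(s)
for t in ([540,-300,380],[474,172,380]): 
  d,A=delta(t); print(d)
print(A)
E
```

```text
{'time': 1.6, 'joints': array([-1.464 ,  0.0068,  1.4063, -0.    ,  1.726 , -1.6817]), 'joint_vel': array([-0.0003,  0.0033,  0.0212,  0.0004, -0.0139, -0.8785]), 'joint_efforts': array([ -0.0948, -36.5249, -36.7531,  -0.0016,   0.075 ,   0.6644]), 'ee_pos': array([ 139.9546, -609.5116,  386.1934]), 'tcp_rot': array([ 1.9659,  2.4482, -0.0028]), 'force': array([-0.1351, -0.142 ,  0.7136]), 'torque': array([0.0074, 0.0255, 0.0464]), 'gripper_width': 0.06896697951658877}
[ 7.1942 15.2483  0.184 ]
[23.0313 16.4981  0.1442]
[[-0.216   0.9764  0.0002]
 [ 0.9764  0.216  -0.0025]
 [-0.0025 -0.0003 -1.    ]]
```

jog_arm --increments '[{"x": 0.45, "y": 0.95, "z": 0, "wx": 0, "wy": 0, "wz": 0}, {"x": 0.45, "y": 0.95, "z": 0, "wx": 0, "wy": 0, "wz": 0}, {"x": 0.45, "y": 0.95, "z": 0, "wx": 0, "wy": 0, "wz": 0}, {"x": 0.45, "y": 0.95, "z": 0, "wx": 0, "wy": 0, "wz": 0}, {"x": 0.45, "y": 0.95, "z": 0, "wx": 0, "wy": 0, "wz": 0}, {"x": 0.45, "y": 0.95, "z": 0, "wx": 0, "wy": 0, "wz": 0}, {"x": 0.45, "y": 0.95, "z": 0, "wx": 0, "wy": 0, "wz": 0}, {"x": 0.45, "y": 0.95, "z": 0, "wx": 0, "wy": 0, "wz": 0}, {"x": 0.45, "y": 0.95, "z": 0, "wx": 0, "wy": 0, "wz": 0}, {"x": 0.45, "y": 0.95, "z": 0, "wx": 0, "wy": 0, "wz": 0}, {"x": 0.45, "y": 0.95, "z": 0, "wx": 0, "wy": 0, "wz": 0}, {"x": 0.45, "y": 0.95, "z": 0, "wx": 0, "wy": 0, "wz": 0}, {"x": 0.45, "y": 0.95, "z": 0, "wx": 0, "wy": 0, "wz": 0}, {"x": 0.45, "y": 0.95, "z": 0, "wx": 0, "wy": 0, "wz": 0}, {"x": 0.45, "y": 0.95, "z": 0, "wx": 0, "wy": 0, "wz": 0}, {"x": 0.45, "y": 0.95, "z": 0, "wx": 0, "wy": 0, "wz": 0}]'

```text
time: 2.93
ee_pos: [540.7, -300.1, 383.6]
tcp_rot: [-1.971, -2.445, 0.0]
force: [1.0, -0.6, 0.4]
gripper_width: -0.2
```

jog_arm --increments '[{"x": 0.95, "y": 0.08, "z": 0, "wx": 0, "wy": 0, "wz": 0}, {"x": 0.95, "y": 0.08, "z": 0, "wx": 0, "wy": 0, "wz": 0}, {"x": 0.95, "y": 0.08, "z": 0, "wx": 0, "wy": 0, "wz": 0}, {"x": 0.95, "y": 0.08, "z": 0, "wx": 0, "wy": 0, "wz": 0}, {"x": 0.95, "y": 0.08, "z": 0, "wx": 0, "wy": 0, "wz": 0}, {"x": 0.95, "y": 0.08, "z": 0, "wx": 0, "wy": 0, "wz": 0}, {"x": 0.95, "y": 0.08, "z": 0, "wx": 0, "wy": 0, "wz": 0}, {"x": 0.95, "y": 0.08, "z": 0, "wx": 0, "wy": 0, "wz": 0}, {"x": 0.95, "y": 0.08, "z": 0, "wx": 0, "wy": 0, "wz": 0}, {"x": 0.95, "y": 0.08, "z": 0, "wx": 0, "wy": 0, "wz": 0}, {"x": 0.95, "y": 0.08, "z": 0, "wx": 0, "wy": 0, "wz": 0}, {"x": 0.95, "y": 0.08, "z": 0, "wx": 0, "wy": 0, "wz": 0}, {"x": 0.95, "y": 0.08, "z": 0, "wx": 0, "wy": 0, "wz": 0}, {"x": 0.95, "y": 0.08, "z": 0, "wx": 0, "wy": 0, "wz": 0}, {"x": 0.95, "y": 0.08, "z": 0, "wx": 0, "wy": 0, "wz": 0}, {"x": 0.95, "y": 0.08, "z": 0, "wx": 0, "wy": 0, "wz": 0}, {"x": 0, "y": 0, "z": 0, "wx": 0, "wy": 0, "wz": 0}, {"x": 0, "y": 0, "z": 0, "wx": 0, "wy": 0, "wz": 0}]'

```text
time: 4.43
ee_pos: [480.2, 153.3, 383.7]
tcp_rot: [-1.968, -2.448, 0.002]
force: [-0.3, -0.4, 0.5]
gripper_width: 0.1
```

```bash
cat > chk.py <<'E'
from h import *
from workcell import capture
import sys
s=st();print({k:s[k] for k in("time","joints","ee_pos","force","gripper_width")})
d,A=delta([0,0,0]);print(A)
for n,(x,y,w,h) in(("side",(200,130,260,200)),("top",(200,150,260,150))):
    if len(sys.argv)>1:
        c=capture(n)["img"][y:y+h,x:x+w,::-1];cv2.imwrite(f"pics/{n}_{sys.argv[1]}.png",cv2.resize(c,None,fx=3,fy=3,interpolation=2))
E
python3 chk.py a; python3 - <<'E'
from h import *
p=np.load("rig.npy")
print(delta(rig2w(p,frame([55,130+80,115+7],.3))[0]+[0,0,8])[0])
E
```

```text
{'time': 4.4333, 'joints': array([ 0.1615, -0.2811,  1.671 , -0.0004,  1.7527, -0.0548]), 'ee_pos': array([480.2036, 153.3225, 383.7487]), 'force': array([-0.257 , -0.4109,  0.4945]), 'gripper_width': 0.12365372644827712}
[[-0.2146  0.9767 -0.0009]
 [ 0.9767  0.2146 -0.0006]
 [-0.0003 -0.001  -1.    ]]
[ 0.3621 -0.0457  6.9365]
```

jog_arm --increments '[{"x": 0.36, "y": -0.05, "z": 0.8, "wx": 0, "wy": 0, "wz": 0}, {"x": 0, "y": 0, "z": 0.9, "wx": 0, "wy": 0, "wz": 0}, {"x": 0, "y": 0, "z": 0.9, "wx": 0, "wy": 0, "wz": 0}, {"x": 0, "y": 0, "z": 0.9, "wx": 0, "wy": 0, "wz": 0}, {"x": 0, "y": 0, "z": 0.9, "wx": 0, "wy": 0, "wz": 0}, {"x": 0, "y": 0, "z": 0.9, "wx": 0, "wy": 0, "wz": 0}, {"x": 0, "y": 0, "z": 0.9, "wx": 0, "wy": 0, "wz": 0}, {"x": 0, "y": 0, "z": 0.6, "wx": 0, "wy": 0, "wz": 0}, {"x": 0, "y": 0, "z": 0, "wx": 0, "wy": 0, "wz": 0}]'

```text
time: 5.28
ee_pos: [474.1, 160.7, 174.9]
tcp_rot: [-1.971, -2.439, 0.011]
force: [-0.9, 1.1, 0.1]
gripper_width: 0.0
```

```bash
python3 chk.py b
```

```text
{'time': 5.2833, 'joints': array([ 0.1782, -0.2029,  1.9501, -0.0003,  1.4037, -0.033 ]), 'ee_pos': array([474.1448, 160.7167, 174.9462]), 'force': array([-0.8716,  1.1434,  0.0699]), 'gripper_width': 0.04728722849061404}
[[-0.2097  0.9777 -0.0091]
 [ 0.9778  0.2097 -0.0019]
 [ 0.     -0.0093 -1.    ]]
```

View pics/side_b.png

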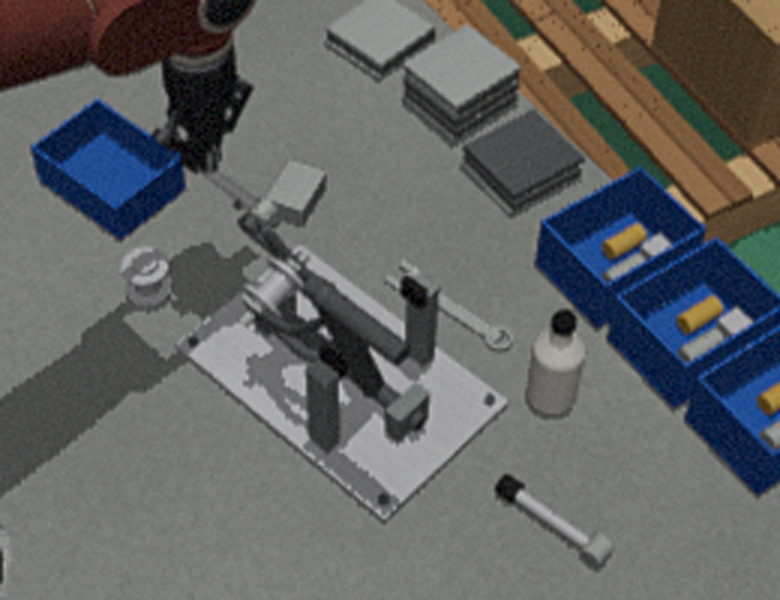

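View pics/top_b.png

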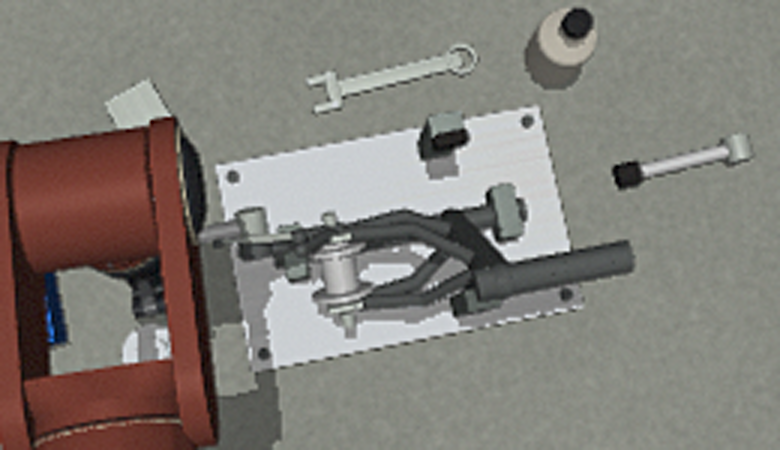

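jog_arm --increments '[{"x": 0, "y": 0, "z": 0.25, "wx": 0, "wy": 0, "wz": 0}, {"x": -0.02, "y": 0.07, "z": 0.25, "wx": 0, "wy": 0, "wz": 0}, {"x": -0.04, "y": 0.07, "z": 0.25, "wx": 0, "wy": 0, "wz": 0}, {"x": -0.05, "y": 0.07, "z": 0.25, "wx": 0, "wy": 0, "wz": 0}, {"x": -0.07, "y": 0.07, "z": 0.25, "wx": 0, "wy": 0, "wz": 0}, {"x": 0, "y": 0, "z": 0, "wx": 0, "wy": 0, "wz": 0}]'

```text
time: 5.88
ee_pos: [486.3, 158.7, 141.4]
tcp_rot: [-1.972, -2.445, 0.002]
force: [0.9, 0.0, 1.5]
gripper_width: -0.4
```

```bash
python3 chk.py c
```

```text
{'time': 5.8833, 'joints': array([ 0.1703, -0.1478,  1.9602, -0.0007,  1.3304, -0.0431]), 'ee_pos': array([486.3059, 158.7143, 141.4174]), 'force': array([0.9025, 0.0425, 1.4634]), 'gripper_width': -0.40886576896275123}
[[-0.2119  0.9773 -0.001 ]
 [ 0.9773  0.2119 -0.0009]
 [-0.0006 -0.0012 -1.    ]]
```

View pics/side_c.png

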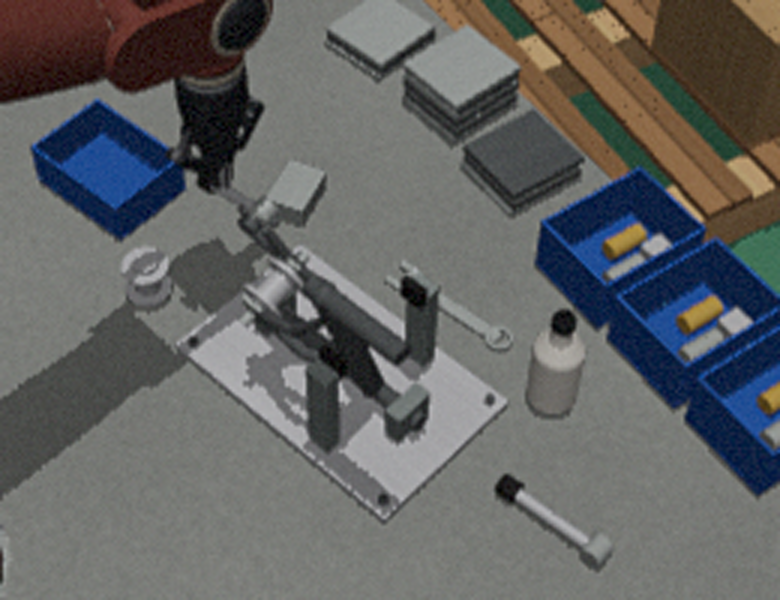

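jog_arm --increments '[{"x": -0.08, "y": 0.07, "z": 0.25, "wx": 0, "wy": 0, "wz": 0}, {"x": -0.1, "y": 0.07, "z": 0.25, "wx": 0, "wy": 0, "wz": 0}, {"x": -0.1, "y": 0.07, "z": 0.25, "wx": 0, "wy": 0, "wz": 0}, {"x": -0.1, "y": 0.07, "z": 0.25, "wx": 0, "wy": 0, "wz": 0}, {"x": -0.1, "y": 0.07, "z": 0.25, "wx": 0, "wy": 0, "wz": 0}, {"x": 0, "y": 0, "z": 0, "wx": 0, "wy": 0, "wz": 0}]'

```text
time: 6.48
ee_pos: [498.2, 146.4, 102.3]
tcp_rot: [-1.971, -2.442, 0.006]
force: [-0.6, -0.2, -1.0]
gripper_width: 0.4
```

```bash
python3 chk.py d
```

```text
{'time': 6.4833, 'joints': array([ 0.1426, -0.0806,  1.9686, -0.0003,  1.2583, -0.0701]), 'ee_pos': array([498.2199, 146.3933, 102.3454]), 'force': array([-0.5578, -0.1755, -0.9705]), 'gripper_width': 0.3606820076356067}
[[-0.2112  0.9774 -0.0047]
 [ 0.9774  0.2112 -0.001 ]
 [ 0.     -0.0048 -1.    ]]
```

View pics/side_d.png

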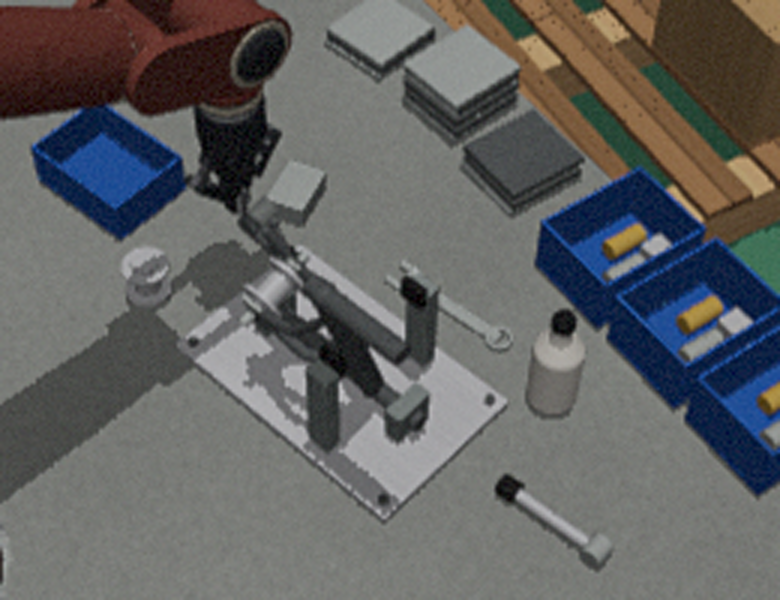

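View pics/top_d.png

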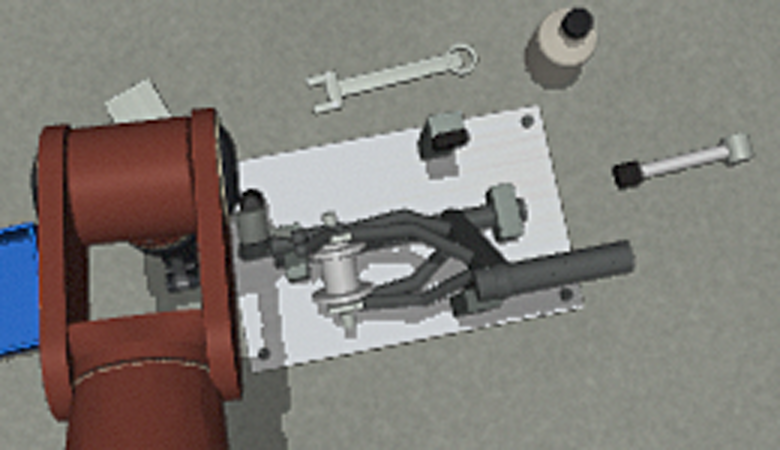

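jog_arm --increments '[{"x": 0.1, "y": 0, "z": -0.5, "wx": 0, "wy": 0, "wz": 0}, {"x": 0.2, "y": 0, "z": -0.9, "wx": 0, "wy": 0, "wz": 0}, {"x": 0.1, "y": 0, "z": -0.95, "wx": 0, "wy": 0, "wz": 0}, {"x": 0, "y": 0, "z": -0.95, "wx": 0, "wy": 0, "wz": 0}, {"x": 0, "y": 0, "z": -0.95, "wx": 0, "wy": 0, "wz": 0}, {"x": 0, "y": 0, "z": -0.95, "wx": 0, "wy": 0, "wz": 0}, {"x": 0, "y": 0, "z": -0.95, "wx": 0, "wy": 0, "wz": 0}, {"x": 0, "y": 0, "z": -0.95, "wx": 0, "wy": 0, "wz": 0}, {"x": 0, "y": 0, "z": -0.95, "wx": 0, "wy": 0, "wz": 0}]'

```text
time: 7.33
ee_pos: [496.8, 159.2, 348.8]
tcp_rot: [1.971, 2.445, 0.001]
force: [1.0, -0.2, -0.6]
gripper_width: 0.1
```

```bash
python3 chk.py e; python3 - <<'E'
from h import *
p=np.load("rig.npy")
t=rig2w(p,frame([0,-98,235],.3))[0];print(t, delta([t[0],t[1],360])[0])
E
```

```text
{'time': 7.3333, 'joints': array([ 0.1673, -0.2388,  1.6928,  0.0001,  1.6865, -0.0466]), 'ee_pos': array([496.7647, 159.1604, 348.8403]), 'force': array([ 0.9956, -0.1817, -0.6085]), 'gripper_width': 0.10183173694358616}
[[-0.2122  0.9772  0.0011]
 [ 0.9772  0.2122  0.0002]
 [ 0.      0.0011 -1.    ]]
[ 458.3007 -157.1067  259.5041] [-10.0259  -3.5614  -0.2308]
```

View pics/side_e.png

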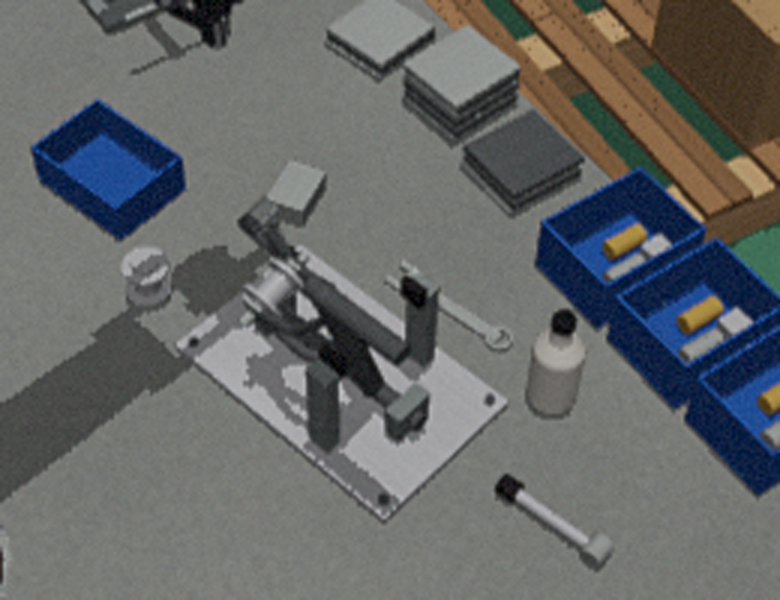

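View pics/top_e.png

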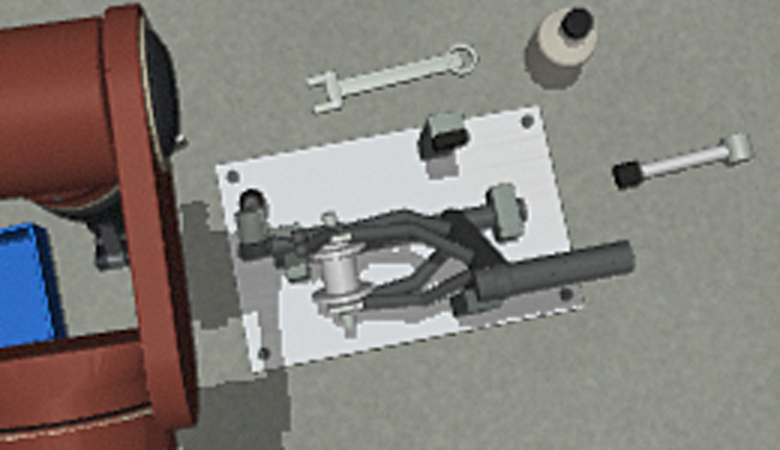

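jog_arm --increments '[{"x": -0.83, "y": -0.3, "z": 0, "wx": 0, "wy": 0, "wz": 0}, {"x": -0.83, "y": -0.3, "z": 0, "wx": 0, "wy": 0, "wz": 0}, {"x": -0.83, "y": -0.3, "z": 0, "wx": 0, "wy": 0, "wz": 0}, {"x": -0.83, "y": -0.3, "z": 0, "wx": 0, "wy": 0, "wz": 0}, {"x": -0.83, "y": -0.3, "z": 0, "wx": 0, "wy": 0, "wz": 0}, {"x": -0.83, "y": -0.3, "z": 0, "wx": 0, "wy": 0, "wz": 0}, {"x": -0.83, "y": -0.3, "z": 0, "wx": 0, "wy": 0, "wz": 0}, {"x": -0.83, "y": -0.3, "z": 0, "wx": 0, "wy": 0, "wz": 0}, {"x": -0.83, "y": -0.3, "z": 0, "wx": 0, "wy": 0, "wz": 0}, {"x": -0.83, "y": -0.3, "z": 0, "wx": 0, "wy": 0, "wz": 0}, {"x": -0.83, "y": -0.3, "z": 0, "wx": 0, "wy": 0, "wz": 0}, {"x": -0.83, "y": -0.3, "z": 0, "wx": 0, "wy": 0, "wz": 0}, {"x": 0, "y": 0, "z": 0, "wx": 0, "wy": 0, "wz": 0}]' --fingers -1 --force 40

```text
time: 8.52
ee_pos: [453.9, -159.1, 346.0]
tcp_rot: [-1.977, -2.441, 0.003]
force: [-0.0, 0.6, 0.3]
gripper_width: 85.4
```

```bash
python3 chk.py f; python3 - <<'E'
from h import *
p=np.load("rig.npy")
t=rig2w(p,frame([0,-98,235],.3))[0];print(t, delta([t[0],t[1],t[2]-18.7])[0])
w=rig2w(p,frame([55,130,115-122],.3)); print("foot end down",(proj("top",w)-[200,150])*3)
E
```

```text
{'time': 8.5167, 'joints': array([-0.491 , -0.3388,  1.7777, -0.0017,  1.7033, -0.7002]), 'ee_pos': array([ 453.9388, -159.0828,  346.0259]), 'force': array([-0.0045,  0.6456,  0.2671]), 'gripper_width': 85.40268675886252}
[[-0.2075  0.9782 -0.0013]
 [ 0.9782  0.2075 -0.0012]
 [-0.0009 -0.0015 -1.    ]]
[ 458.3007 -157.1067  259.5041] [-0.0568  0.1189  3.5157]
foot end down [[250.9832 199.9633]]
```

View pics/side_f.png

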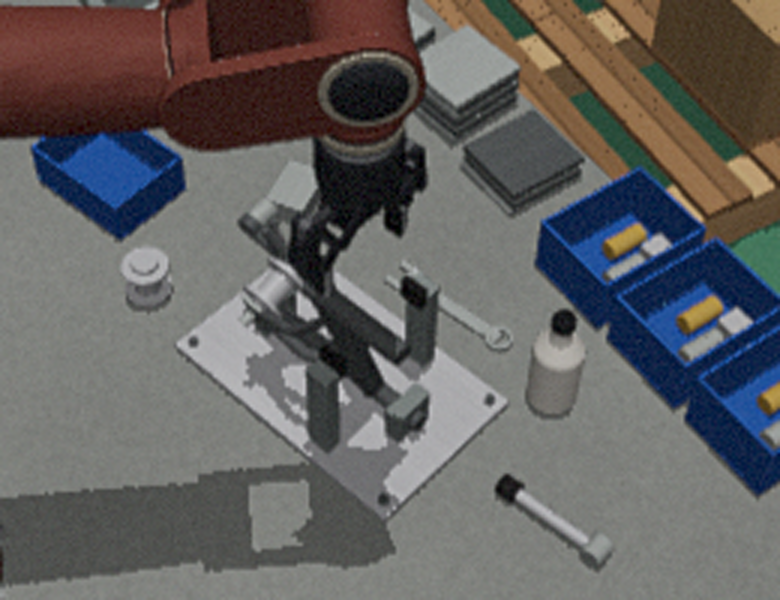

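jog_arm --increments '[{"x": -0.05, "y": 0.12, "z": 0.5, "wx": 0, "wy": 0, "wz": 0}, {"x": 0, "y": 0, "z": 0.6, "wx": 0, "wy": 0, "wz": 0}, {"x": 0, "y": 0, "z": 0.6, "wx": 0, "wy": 0, "wz": 0}, {"x": 0, "y": 0, "z": 0.6, "wx": 0, "wy": 0, "wz": 0}, {"x": 0, "y": 0, "z": 0.6, "wx": 0, "wy": 0, "wz": 0}, {"x": 0, "y": 0, "z": 0.5, "wx": 0, "wy": 0, "wz": 0}, {"x": 0, "y": 0, "z": 0, "wx": 0, "wy": 0, "wz": 0}, {"x": 0, "y": 0, "z": 0, "wx": 0, "wy": 0, "wz": 0}]'

```text
time: 9.28
ee_pos: [458.3, -155.3, 244.0]
tcp_rot: [-1.969, -2.446, 0.0]
force: [0.8, -0.6, 0.1]
gripper_width: 85.5
```

```bash
python3 chk.py g
```

```text
{'time': 9.2833, 'joints': array([-0.4808, -0.3012,  1.9147,  0.0003,  1.53  , -0.696 ]), 'ee_pos': array([ 458.3457, -155.3357,  244.0267]), 'force': array([ 0.7716, -0.6469,  0.0621]), 'gripper_width': 85.45695462959306}
[[-0.2135  0.977  -0.0016]
 [ 0.977   0.2135  0.0011]
 [ 0.0015 -0.0013 -1.    ]]
```

View pics/side_g.png

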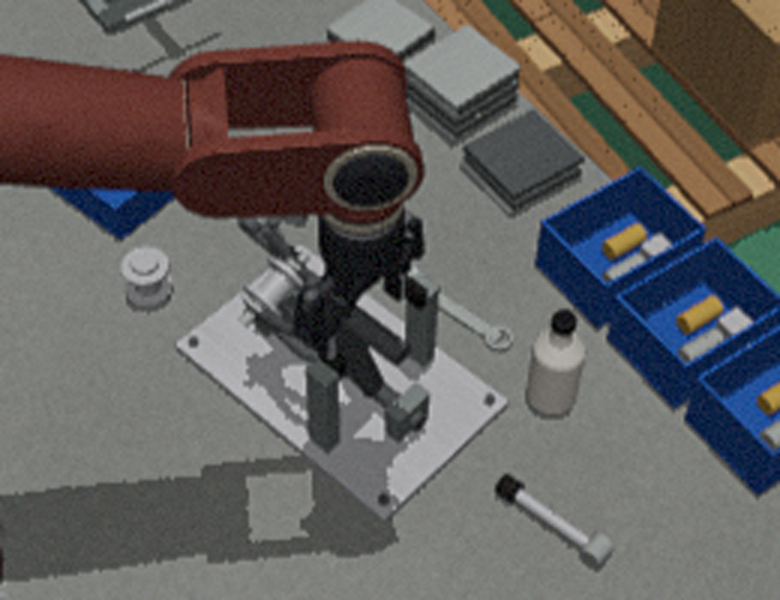

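jog_arm --increments '[{"x": 0, "y": 0, "z": 0.2, "wx": 0, "wy": 0, "wz": 0}, {"x": 0, "y": 0, "z": 0, "wx": 0, "wy": 0, "wz": 0}, {"x": 0, "y": 0, "z": 0, "wx": 0, "wy": 0, "wz": 0}, {"x": 0, "y": 0, "z": 0, "wx": 0, "wy": 0, "wz": 0}, {"x": 0, "y": 0, "z": 0, "wx": 0, "wy": 0, "wz": 0}, {"x": 0, "y": 0, "z": 0, "wx": 0, "wy": 0, "wz": 0}, {"x": 0, "y": 0, "z": 0, "wx": 0, "wy": 0, "wz": 0}, {"x": 0, "y": 0, "z": 0, "wx": 0, "wy": 0, "wz": 0}, {"x": 0, "y": 0, "z": 0, "wx": 0, "wy": 0, "wz": 0}, {"x": 0, "y": 0, "z": 0, "wx": 0, "wy": 0, "wz": 0}]' --fingers 1 --force 40

```text
time: 10.22
ee_pos: [458.7, -156.7, 239.3]
tcp_rot: [1.972, 2.445, -0.0]
force: [-1.5, -0.7, 3.3]
gripper_width: 23.7
```

```bash
python3 chk.py h;python3 - <<'E'
from h import *
p=np.load("rig.npy")
# delta per lean step, tool axes x=rig y, y=rig x, z=down
a=frame([0,0,235],.3)[0]
for l in (.25,.2,.15,.1,.05,0): b=frame([0,0,235],l)[0]; print(l,(b-a)[0]/30,-(b-a)[2]/30); 
E
```

```text
{'time': 10.2167, 'joints': array([-0.4828, -0.2983,  1.9202, -0.0002,  1.5191, -0.6963]), 'ee_pos': array([ 458.7143, -156.7159,  239.2944]), 'force': array([-1.5273, -0.7123,  3.3106]), 'gripper_width': 23.74243252883507}
[[-0.2119  0.9773  0.0004]
 [ 0.9773  0.2119 -0.0004]
 [-0.0005  0.0003 -1.    ]]
0.25 0.37691060468673027 -0.10634480524947207
0.2 0.7586651942858469 -0.19371902827248277
0.15 1.1443095811372994 -0.26190427901508806
0.1 1.5328798551136729 -0.3107301298606236
0.05 1.923404792893513 -0.34007454160999184
0 2.3149082855138263 -0.34986416851608815
```

View pics/top_h.png

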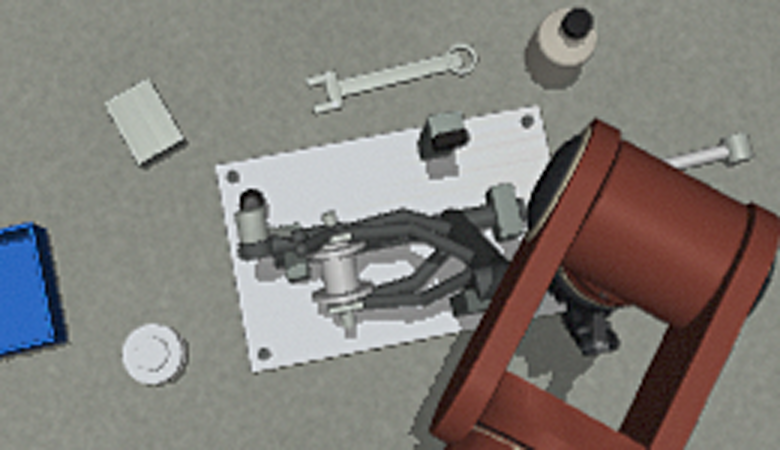

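jog_arm --increments '[{"x": 0, "y": 0.125, "z": -0.036, "wx": 0, "wy": 0, "wz": 0}, {"x": 0, "y": 0.126, "z": -0.035, "wx": 0, "wy": 0, "wz": 0}, {"x": 0, "y": 0.126, "z": -0.035, "wx": 0, "wy": 0, "wz": 0}, {"x": 0, "y": 0.127, "z": -0.029, "wx": 0, "wy": 0, "wz": 0}, {"x": 0, "y": 0.127, "z": -0.029, "wx": 0, "wy": 0, "wz": 0}, {"x": 0, "y": 0.127, "z": -0.029, "wx": 0, "wy": 0, "wz": 0}, {"x": 0, "y": 0.129, "z": -0.023, "wx": 0, "wy": 0, "wz": 0}, {"x": 0, "y": 0.129, "z": -0.023, "wx": 0, "wy": 0, "wz": 0}, {"x": 0, "y": 0.129, "z": -0.023, "wx": 0, "wy": 0, "wz": 0}, {"x": 0, "y": 0, "z": 0, "wx": 0, "wy": 0, "wz": 0}, {"x": 0, "y": 0, "z": 0, "wx": 0, "wy": 0, "wz": 0}]'

```text
time: 11.23
ee_pos: [492.7, -149.3, 246.5]
tcp_rot: [1.971, 2.445, 0.001]
force: [-2.1, -0.9, 4.0]
gripper_width: 24.0
```

```bash
python3 chk.py i
```

```text
{'time': 11.2333, 'joints': array([-0.439 , -0.2241,  1.8476,  0.0002,  1.5175, -0.6528]), 'ee_pos': array([ 492.6539, -149.288 ,  246.5441]), 'force': array([-2.0951, -0.8793,  3.9961]), 'gripper_width': 23.951451273319748}
[[-0.2122  0.9772  0.0006]
 [ 0.9772  0.2122 -0.    ]
 [-0.0002  0.0006 -1.    ]]
```

View pics/side_i.png

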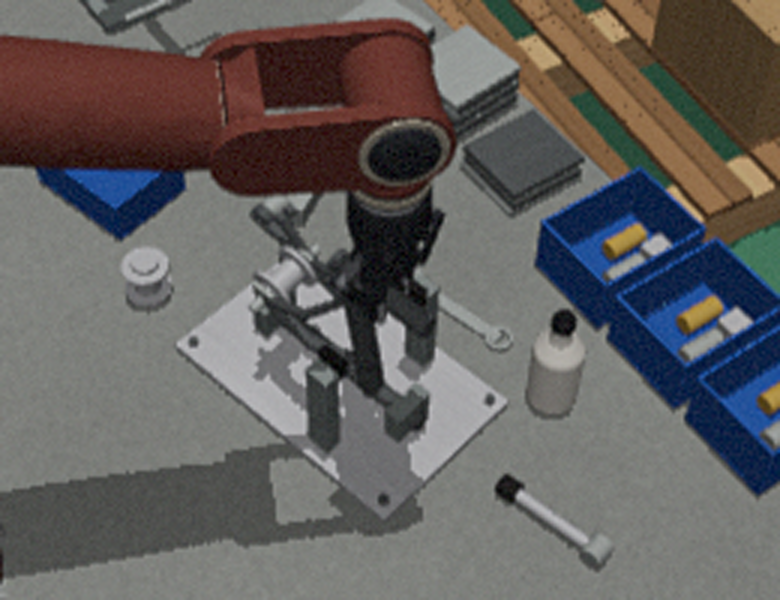

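jog_arm --increments '[{"x": 0, "y": 0.13, "z": -0.016, "wx": 0, "wy": 0, "wz": 0}, {"x": 0, "y": 0.13, "z": -0.016, "wx": 0, "wy": 0, "wz": 0}, {"x": 0, "y": 0.13, "z": -0.016, "wx": 0, "wy": 0, "wz": 0}, {"x": 0, "y": 0.13, "z": -0.01, "wx": 0, "wy": 0, "wz": 0}, {"x": 0, "y": 0.13, "z": -0.01, "wx": 0, "wy": 0, "wz": 0}, {"x": 0, "y": 0.13, "z": -0.01, "wx": 0, "wy": 0, "wz": 0}, {"x": 0, "y": 0.13, "z": -0.004, "wx": 0, "wy": 0, "wz": 0}, {"x": 0, "y": 0.13, "z": -0.003, "wx": 0, "wy": 0, "wz": 0}, {"x": 0, "y": 0.08, "z": -0.002, "wx": 0, "wy": 0, "wz": 0}, {"x": 0, "y": 0, "z": 0, "wx": 0, "wy": 0, "wz": 0}, {"x": 0, "y": 0, "z": 0, "wx": 0, "wy": 0, "wz": 0}, {"x": 0, "y": 0, "z": 0, "wx": 0, "wy": 0, "wz": 0}, {"x": 0, "y": 0, "z": 0, "wx": 0, "wy": 0, "wz": 0}]'

```text
time: 12.42
ee_pos: [525.0, -142.1, 249.3]
tcp_rot: [1.972, 2.445, 0.0]
force: [-1.2, -0.4, 3.5]
gripper_width: 23.4
```

```bash
python3 chk.py j; python3 - <<'E'
from h import *
p=np.load("rig.npy")
s=st(); A,t=rigT(p); q=A.T@(s["ee_pos"]+[0,0,18.7]-t); print("grip in rig",q,"lean",np.arctan2(-q[0],q[2]-35))
for l in(-.05,0,.05):
  for nm,P in (("kp",[55,130,115]),("footend",[55,130,-7]),("tube-yend",[0,-150,235])):
    w=rig2w(p,frame(P,l)); print(l,nm,(proj("top",w)-[200,150])*3,(proj("side",w)-[200,130])*3)
E
```

```text
{'time': 12.4167, 'joints': array([-0.4013, -0.1521,  1.7805,  0.0002,  1.513 , -0.6149]), 'ee_pos': array([ 525.0241, -142.1453,  249.3389]), 'force': array([-1.2009, -0.4444,  3.4913]), 'gripper_width': 23.447323415177163}
[[-0.2119  0.9773  0.0002]
 [ 0.9773  0.2119  0.0001]
 [ 0.      0.0002 -1.    ]]
grip in rig [ -1.0908 -97.5476 268.0225] lean 0.004681199845354864
-0.05 kp [[243.1571 177.7734]] [[291.5638 198.7842]]
-0.05 footend [[252.1028 202.5768]] [[290.9102 271.042 ]]
-0.05 tube-yend [[607.3597 149.0996]] [[461.4901 297.24  ]]
0 kp [[244.1216 183.8001]] [[287.7936 199.8829]]
0 footend [[251.8687 201.7821]] [[291.0977 269.3586]]
0 tube-yend [[610.946  164.0184]] [[453.2403 304.2992]]
0.05 kp [[245.1418 190.0746]] [[283.9202 201.2301]]
0.05 footend [[251.6583 201.1241]] [[291.2003 267.7299]]
0.05 tube-yend [[614.3728 179.1221]] [[444.8939 311.7957]]
```

View pics/side_j.png

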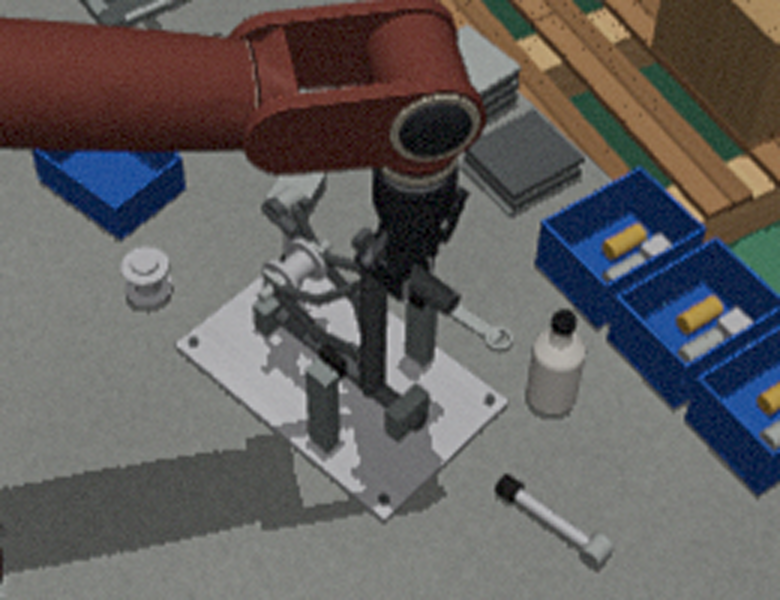

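View pics/top_j.png

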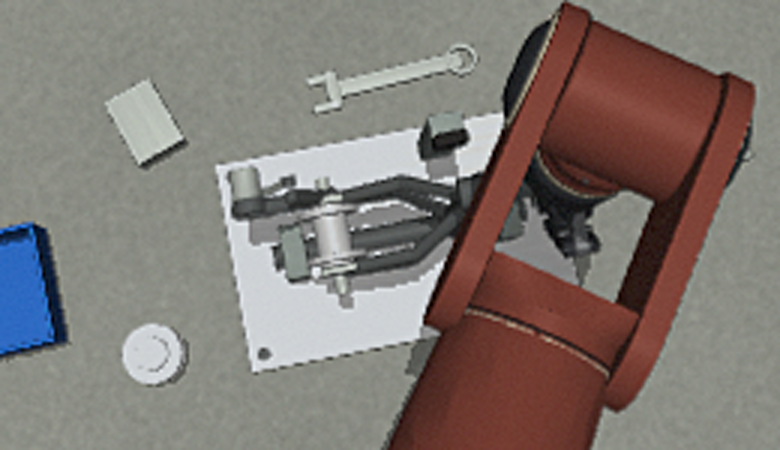

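jog_arm --increments '[{"x": 0, "y": 0, "z": 0, "wx": 0, "wy": 0, "wz": 0}, {"x": 0, "y": 0, "z": 0, "wx": 0, "wy": 0, "wz": 0}, {"x": 0, "y": 0, "z": 0, "wx": 0, "wy": 0, "wz": 0}, {"x": 0, "y": 0, "z": 0, "wx": 0, "wy": 0, "wz": 0}, {"x": 0, "y": 0, "z": 0, "wx": 0, "wy": 0, "wz": 0}, {"x": 0, "y": 0, "z": 0, "wx": 0, "wy": 0, "wz": 0}, {"x": 0, "y": 0, "z": 0, "wx": 0, "wy": 0, "wz": 0}, {"x": 0, "y": 0, "z": 0, "wx": 0, "wy": 0, "wz": 0}]'

```text
time: 13.18
ee_pos: [525.0, -142.1, 249.3]
tcp_rot: [-1.972, -2.446, -0.0]
force: [-2.5, -0.3, 3.8]
gripper_width: 23.8
```

```bash
python3 chk.py k; python3 -c "
from workcell import ticket; print(ticket.finish_job())"
```

```text
{'time': 13.1833, 'joints': array([-0.4012, -0.1518,  1.7803,  0.    ,  1.5132, -0.6148]), 'ee_pos': array([ 525.0459, -142.1497,  249.3167]), 'force': array([-2.5273, -0.3287,  3.7572]), 'gripper_width': 23.77480566333695}
[[-0.212   0.9773 -0.    ]
 [ 0.9773  0.212   0.    ]
 [ 0.     -0.     -1.    ]]
the job is handed in; nothing more can be done
None
```

I flipped the kickstand down with the shut fingers. I then gripped the frame by its top tube (40 N), swung it slowly upright, and handed the job in at 13.2 s while still holding it there.

- **Kickstand:** after I moved the arm away, the foot showed in the top picture where a fully down leg should be, about 1 or 2 pixels off. In the last close-up pictures (0.8 s before hand-in) the leg itself was hidden behind the pivot and the hub, so that check was not repeated at the end.
- **Frame:** the lean worked out from the arm's pose was about 0.005 rad, and the pivot's pixel position in the top picture agreed with that. The arm pose did not change over the last 0.7 s.
- **Grip:** the grasp is about 8 mm from the middle of the tube, and the opening read 23.8 mm against the 25 mm tube. The outside force on the tool was about 4 to 5 N.
- **Loose things:** the bystanders that were visible looked unmoved by eye. The arm hid the spare kickstand and part of the bin in some views, and I did not measure any of them.

No check failed or disagreed.

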